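# Pack the lunch box and lift the clip-on lid off its inner lid

### The arm

A 6-joint arm with a two-finger parallel gripper is mounted at the origin on the work surface. World frame = base frame: x ahead of the robot, y to its left, z up, the work surface at z = 0. Lengths are in mm, angles in degrees, forces in N, time in s.
With the tool pointing down it reaches from about 250 to 775 mm from the base axis. Payload 4 kg.
Tool frame: the origin (TCP) lies midway between the tips of the shut fingers; the grasp point (between the pads) lies 19 mm behind it; z points along the fingers, y is the line along which they close (so a half turn about z gives the same grasp; the last joint's range is limited). The gripper opens to 94 mm and grips with 3 to 60 N. Pads are 16 mm wide; open, the fingers measure 119 mm over their backs; the gripper's body (75 mm by 177 mm) begins 78 mm behind the grasp point.
Start: joints at [58.894, 4.996, 78.535, -0, 96.463, -5.907], TCP at [234.179, 497.675, 205.506] pointing down, gripper open.
Joint ranges: [-177.83, 177.83], [-43.37, 116.18], [15.69, 146.23], [-61.86, 241.86], [9.47, 152.12], [-147.06, 147.06]. Speed limits (degrees/s): [159.86, 159.86, 180, 180, 180, 180].

### API

Orientations are given as a 3x3 rotation matrix whose columns are the frame's x, y, z axes.
In Python, from station import read_state, snapshot, close_job gives the robot as it stands. The module is installed in compiled form; this text tells all that it offers.
- The arm moves only by the shell command python3 -m creep 'ROWS' [OPENING] [FORCE]. ROWS is JSON, a list of rows, each a list of 2 entries, a list of its own where there are three numbers: the shift along the world's x, y, z in mm, then the turn about the world's z in rad. In form: [[[tx, ty, tz], spin], ...]. A call has 1 to 8 rows; each row shifts and turns the commanded pose from where the row before left it; what a row does not reach is not made up. A row lasts 1/10 s, in which the tool goes at most 50 mm and 8.59 degrees, less where a joint would pass 70% of its speed; a pose out of reach is approached as far as the arm can. A call is refused whole if a number of a shift passes 50 or a number of a turn 0.15, either way. A call with a gripper value outside its range is refused whole. OPENING is the closure, from 0 (fully open) to 1 (shut), set as the call begins (- or left out, the last holds). The fingers move at their own pace and stop on an object; FORCE is the grip in N (left out, the last holds). Time passes only in rows, so rows that do not move let the fingers close. It gives the time, the measured TCP pose, the force, the opening and the grip force at its end, in the units of the state.
- read_state(): the state, without advancing time (a new reading comes with each control period).
- snapshot(name): name is "side" or "top"; returns a dict with "img" (384x512x3 uint8, blue, green, red), "depth" (384x512 float32, mm along the optical axis (not along the pixel's ray), 0 where there is no reading), "mtx" (3x3 intrinsics, pixels), "R" (3x3) and "t" (3): a world point X has camera coordinates R X + t. Camera axes: x right, y down, z forward; pixel columns grow to the right and rows downward; lengths in mm; the calibration is good to about 2 mm. A picture is of the moment at which its call begins.
- close_job(): hands the job in; it is judged then, once.
The state is a dict: "time": time; "qpos": joint angles; "qvel": joint speeds; "effort": joint torques, N m; "ee_pos": TCP position; "eef_rot": TCP orientation; "ft_force": force on the tool from outside, world axes, zero at the start; "torque": the same for the moment, N m; "finger_gap": finger opening in mm; "grip_force": force on a finger pad.
Only numpy, scipy, OpenCV 4.12 (cv2) and the standard library are available. Lean on these libraries where they do the work, as an engineer would, in place of code of your own. Each camera call takes 0.05 s, during which the arm holds its last target. There are 200 camera calls.

### The job

Nest the yellow food insert fully down into the round teal lunch box, then carry the two nested lids over together by the orange knob of the inner lid, lower them gently as a pair so that the inner lid closes the insert, and let go of the knob. Then take the teal outer lid by its collar and lift it alone, leaving the inner lid seated and undisturbed: finish still holding the outer lid level in the air, with 10 cm of free space between it and the inner lid's disc (more is fine). Drop nothing, leave the lunch box standing where it is to within a few centimetres, and do not disturb the bookends, saucer, spring clip, pen cup or mug.

Things in the scene. Friction and masses are not known exactly. Their poses are not given: they have to be found in the camera images.
- lunch_box: Round open teal lunch box, loose, about 0.4 kg. Outer diameter 124 at the base, 140 at the rim; 66 high, wall 4, floor 5 thick (inner diameter 132 at the rim, 116 at the floor). Four small dark catches outside below the rim, out to 73 from the axis. Origin: centre of its underside, z up.
- insert: Round open yellow food insert, loose, about 0.16 kg: outer diameter 106 at the base, 124 at the rim, 70 high, wall 4, floor 4. A straight upright partition crosses its middle along its own x. Origin: centre of its underside, z up. Nested, its underside is 5 above the box's underside and its rim 9 above the box's rim.
- insert_grip (a point): Middle of the top edge of the insert's partition, 56 above the insert's origin (14 below its rim). The partition is 105 long (along x) and 10 thick (along y), with about 45 of free room on each side for a finger: pinch it across y to carry the insert. Axes as the insert's.
- inner_lid: Inner lid, loose, about 0.10 kg: cream disc of diameter 126, with a plug below (diameter 108, 9 deep, chamfered) that enters the insert's mouth (inner diameter 116). Origin: centre of the plug's underside, z up; disc 9 to 13 above it. Starts standing on the counter under the outer lid. Closed on the insert, its origin is 61 above the insert's origin.
- inner_lid_knob (a point): Top centre of the inner lid's round orange knob, 65 above the inner lid's origin. Knob diameter 18, 52 tall from the disc up; its top 26 stand out above the outer lid's collar, free to grip. Lifting the knob carries both lids.
- outer_lid: Teal outer lid, loose, about 0.12 kg, resting unfastened on the inner lid's disc: disc of diameter 144, 4 thick, skirt 9 deep at the edge (inner diameter 136), four white clip tabs out to 85 from the axis. Origin: centre of the disc's underside, 13 above the inner lid's origin when nested; z up. On the nested insert, its skirt ends 4 above the box's rim, not touching it.
- outer_lid_collar (a point): Top centre of the dark teal round collar in the middle of the outer lid, 26 above that lid's origin: outer diameter 42, 22 tall from the disc's top up. Its through hole has diameter 26; the knob stands in it with 4 play all round.
- bookend_left: Wooden bookend, 120 x 108 x 150 high, at the left side of the counter. Origin: centre of its underside.
- bookend_right: Wooden bookend, 120 x 108 x 150 high, at the right side of the counter. Origin: centre of its underside.
- saucer: Blue ceramic saucer, diameter 110, 18 high, near the robot. Origin: centre of its underside.
- spring_clip: Chrome spring clip lying flat, about 70 x 34 x 22 high, near the robot. Origin: on the counter under its jaws.
- pen_cup: Clear acrylic pen cup, diameter 72, 95 high, with three pencils that reach 182 high; beyond the task's things. Origin: centre of its underside.
- mug: White mug, diameter 76, 90 high, handle to its own +y; beyond the task's things. Origin: centre of its underside.
There are look-alikes about, which are no part of the job. There is more than one size of the insert; the one meant has the size given above.

How it is judged (in metres and radians):
On the way, in this order (a step that is already met when the one before it is completed fails the run):
1. the insert is nested fully down in the lunch box and let go, the lids not yet on it (horizontal distance between insert and lunch_box below 0.009 m and z of insert in the frame of lunch_box below 0.009 m and angle between each of insert, lunch_box's own z axis and vertical below 0.08 rad and height (world z) of lunch_box below 0.006 m and contact force between the fingers and insert below 0.05 N and horizontal distance between inner_lid and insert above 0.05 m), for 0.2 s.
2. the lids sit on the insert as a nested pair: inner lid seated, outer lid resting on it, and the knob let go (horizontal distance between insert and lunch_box below 0.009 m and z of insert in the frame of lunch_box below 0.009 m and angle between each of insert, lunch_box, inner_lid's own z axis and vertical below 0.08 rad and height (world z) of lunch_box below 0.006 m and horizontal distance between inner_lid and insert below 0.008 m and z of inner_lid in the frame of insert between 0.056 and 0.0645 m and z of outer_lid in the frame of inner_lid below 0.016 m and horizontal distance between outer_lid and inner_lid below 0.008 m and contact force between the fingers and inner_lid below 0.05 N), for 0.2 s.
At the end, for the whole second after the job is handed in: Insert fully down in the upright box (9 mm of its axis); inner lid seated level in it (8 mm), touched by neither fingers nor outer lid; outer lid held in the fingers, at rest, within 0.3 rad of level, its underside at least 72 mm above the inner lid's disc and 120 mm above the counter (horizontal distance between insert and lunch_box below 0.009 m and z of insert in the frame of lunch_box below 0.009 m and angle between each of insert, lunch_box, inner_lid's own z axis and vertical below 0.08 rad and height (world z) of lunch_box below 0.006 m and horizontal distance between inner_lid and insert below 0.008 m and z of inner_lid in the frame of insert between 0.056 and 0.0645 m and z of outer_lid in the frame of inner_lid above 0.085 m and angle between outer_lid's own z axis and vertical below 0.3 rad and contact force between the fingers and outer_lid above 1 N and contact force between each of outer_lid, the fingers and inner_lid below 0.05 N and linear speed of outer_lid below 0.03 m/s and linear speed of inner_lid below 0.02 m/s and height (world z) of outer_lid above 0.12 m); the arm keeps its last pose, push and grip.
It fails at once if a bystander is pushed more than 30 mm or knocked over (distance of any of bookend_left, bookend_right, saucer, spring_clip, pen_cup, mug from where it was at the start of the episode above 0.03 m or angle between any of bookend_left, bookend_right, saucer, spring_clip, pen_cup, mug's own z axis and vertical above 0.5 rad).
It fails at once if the lunch box is shoved or lifted more than 50 mm (distance of lunch_box from where it was at the start of the episode above 0.05 m).
It fails at once if the insert or a lid is dropped ((linear speed of insert above 0.4 m/s and contact force between the fingers and insert below 0.05 N) or (linear speed of inner_lid above 0.4 m/s and contact force between the fingers and inner_lid below 0.05 N) or (linear speed of outer_lid above 0.4 m/s and contact force between the fingers and outer_lid below 0.05 N and contact force between the fingers and inner_lid below 0.05 N)).
It fails at once if the inner lid is pulled up off the insert along with the outer lid (horizontal distance between inner_lid and insert below 0.03 m and z of inner_lid in the frame of insert above 0.067 m and contact force between the fingers and outer_lid above 0.5 N and contact force between the fingers and inner_lid below 0.05 N).
It also fails if it takes over 72 s, if anything falls off the work surface, if the arm or the gripper's body presses on something with over 40 N, if the wrist force passes 120 N, or if a joint passes its speed limit or range.

## Working session

There is one attempt and no reset: what is moved stays moved. The work goes in short steps, Python scripts to look and compute and a shell command to move; the robot and the scene stay as the last step left them, time stands still between calls to the robot, and variables do not carry over. Pictures are saved under pics/ and viewed, at most 10 in all, crops included, and the job is handed in when it is done.

```bash
mkdir -p pics; python3 - <<'E'
from station import *
import cv2,numpy as np
for n in("top","side"):
    s=snapshot(n); cv2.imwrite(f"pics/{n}0.png",s["img"]); np.savez(f"{n}0.npz",**s)
    print(n,s["mtx"].round(1).tolist(),s["R"].round(3).tolist(),s["t"].round(0).tolist())
st=read_state();print(st["time"],st["eef_rot"],st["finger_gap"])
E
```

```text
top [[407.1, 0.0, 264.5], [0.0, 407.1, 195.4], [0.0, 0.0, 1.0]] [[0.096, -0.995, -0.007], [-0.972, -0.092, -0.216], [0.214, 0.028, -0.976]] [-34.0, 558.0, 1364.0]
side [[434.4, 0.0, 252.5], [0.0, 434.4, 181.1], [0.0, 0.0, 1.0]] [[0.791, -0.612, -0.016], [-0.384, -0.476, -0.791], [0.476, 0.631, -0.612]] [-436.0, 262.0, 1026.0]
0.1 [[-9.04826110e-01  4.25780145e-01 -9.89119557e-04]
 [ 4.25781252e-01  9.04824607e-01 -1.66022707e-03]
 [ 1.88087992e-04 -1.92336537e-03 -9.99998133e-01]] 93.82135929390826
```

View pics/top0.png

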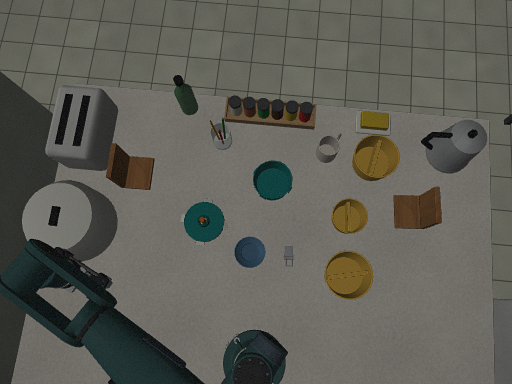

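View pics/side0.png

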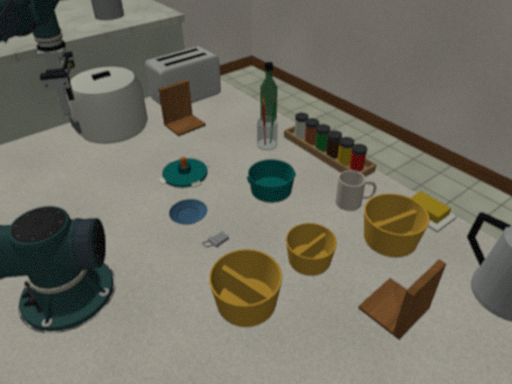

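The top view shows the box at (272,180), the lids at (204,221), and three yellow inserts at (350,216), (376,158) and (348,275). The saucer is at (250,252), the clip at (289,255), and the bookends at (130,168) and (418,208). I'll measure the rims next.

```bash
cat > h.py <<'E'
import numpy as np,cv2
def cloud(s):
    d=s["depth"];v,u=np.indices(d.shape);K=s["mtx"]
    c=np.stack([(u-K[0,2])*d/K[0,0],(v-K[1,2])*d/K[1,1],d],-1)
    return (c-s["t"])@s["R"]
def win(P,d,c,r):
    m=np.zeros(d.shape,bool);m[max(0,c[1]-r):c[1]+r,max(0,c[0]-r):c[0]+r]=1
    return m&(d>0)
def circ(p):
    (x,y),r=cv2.minEnclosingCircle(p[:,:2].astype(np.float32));
    A=np.c_[2*p[:,:2],np.ones(len(p))];q=np.linalg.lstsq(A,(p[:,:2]**2).sum(1),rcond=None)[0]
    return np.round([x,y,2*r,q[0],q[1],2*np.sqrt(q[2]+q[0]**2+q[1]**2)],1)
E
python3 - <<'E'
from h import *
for cam,items in(("top",dict(box=(272,180),lid=(204,221),A=(350,216),B=(376,158),C=(348,275),table=(300,320),sauc=(250,252),clip=(289,255),bl=(130,168),br=(418,208),pen=(221,135),mug=(328,148))),
  ("side",dict(box=(272,180),lid=(185,170),A=(311,248),B=(394,224),C=(246,285),table=(150,250)))):
    s=dict(np.load(cam+"0.npz"));P=cloud(s)
    for n,c in items.items():
        m=win(P,s["depth"],c,40 if cam=="side" else 28);p=P[m];hsv=cv2.cvtColor(s["img"],cv2.COLOR_BGR2HSV)[m]
        if n=="table":print(cam,"table z",np.percentile(p[:,2],[5,50,95]).round(1));continue
        if n in"ABC": k=(abs(hsv[:,0]-23.)<7)&(hsv[:,1]>120)
        elif n in("box","lid"):k=(abs(hsv[:,0]-88.)<12)&(hsv[:,1]>100)
        else:k=p[:,2]>8
        k&=(p[:,2]>8);q=p[k]
        if len(q)<5: print(n,"few");continue
        zt=np.percentile(q[:,2],97);rim=q[q[:,2]>zt-6]
        if n in("lid",):rim=q[(q[:,2]<32)&(q[:,2]>12)]
        print(cam,n,len(q),"ztop",zt.round(1),"circ",circ(rim),"bbox",q.min(0).round(0),q.max(0).round(0))
        if n in"ABC":
            cc=circ(rim);r=np.hypot(*(q[:,:2]-cc[:2]).T);pp=q[(r<cc[2]*.3)]
            h=np.percentile(pp[:,2],95);pp=pp[pp[:,2]>h-7]
            w,V=np.linalg.eigh(np.cov(pp[:,:2].T));print("  part z",h.round(1),len(pp),"mean",pp.mean(0).round(1),"ang",np.degrees(np.arctan2(V[1,1],V[0,1])).round(1),"std",np.sqrt(w).round(1))
        if n=="lid":
            kk=q[q[:,2]>38]; print("  collar",circ(kk),kk[:,2].max())
            k2=((hsv[:,0]<14)&(hsv[:,1]>120)&(p[:,2]>40));kn=p[k2];print("  knob",len(kn),kn.mean(0),kn[:,2].max() if len(kn) else 0)
E
```

```text
top box 635 ztop 69.4 circ [618.9  -2.  139.5 618.6  -2.1 134.3] bbox [550. -70.   8.] [688.  67.  76.]
top lid 1188 ztop 38.9 circ [454.6 227.3 143.2 454.6 227.9 105.1] bbox [384. 157.   9.] [526. 300.  48.]
  collar [454.4 227.8  40.7 454.5 227.5  35.6] 47.900268730757276
  knob 24 [453.04969999 225.52348314  62.24933066] 69.71502907992979
top A 646 ztop 73.2 circ [ 514.6 -277.7  123.4  514.4 -277.7  118.2] bbox [ 454. -339.    8.] [ 576. -217.   80.]
  part z 60.0 61 mean [ 517.8 -277.6   57.1] ang -174.0 std [ 3.2 19.9]
top B 1213 ztop 92.7 circ [ 732.5 -356.5  159.9  731.3 -356.6  152.6] bbox [ 653. -435.    8.] [ 844. -278.   97.]
  part z 76.6 81 mean [ 733.4 -357.    73.8] ang 166.9 std [ 3.9 28.5]
top C 1104 ztop 93.6 circ [ 314.3 -281.   158.8  314.2 -280.7  152.8] bbox [ 236. -359.    8.] [ 392. -203.   97.]
  part z 76.3 96 mean [ 314.6 -281.7   73.7] ang 103.7 std [ 3.8 26.7]
top table z [-4.3  0.7  6.3]
top sauc 586 ztop 22.2 circ [386.   88.1 190.5 379.6  74.8 118.4] bbox [275. -35.   8.] [460. 161.  26.]
top clip 234 ztop 23.9 circ [361.7 -40.9 133.5 356.8 -40.7 102.1
[... 720 characters left out ...]
.9 451.8 223.2  34.3] 42.11687840899386
  knob 44 [451.0446766  221.11456352  54.93491242] 66.93946343928435
side A 2115 ztop 87.4 circ [ 370.8 -315.4   85.1  319.8 -287.4  137.3] bbox [ 349. -353.    8.] [ 574. -218.   93.]
  part z 91.3 47 mean [ 378.8 -318.9   89. ] ang 60.4 std [ 2.1 14.9]
side B 3442 ztop 90.3 circ [ 731.7 -359.6  163.2  730.  -359.9  152.8] bbox [ 650. -439.    8.] [ 920. -280.   93.]
  part z 73.4 168 mean [ 731.5 -360.3   71.4] ang 167.4 std [ 4.2 28. ]
side C 3906 ztop 91.0 circ [ 313.8 -283.3  160.6  312.9 -284.3  152.8] bbox [ 234. -363.    8.] [ 392. -204.   93.]
  part z 73.6 248 mean [ 312.5 -284.    71.8] ang 103.2 std [ 4.2 28. ]
side table z [-2.6 -0.   4. ]
```

```bash
python3 -m creep '[[[15.5,-43.2,0],-0.144],[[15.5,-43.2,0],-0.144],[[15.5,-43.2,0],-0.144],[[15.5,-43.2,0],-0.144],[[15.5,-43.2,0],-0.144],[[15.5,-43.2,0],-0.144],[[15.5,-43.2,0],-0.144],[[15.5,-43.2,0],-0.144]]' 0.45 20
python3 -m creep '[[[15.5,-43.2,0],-0.144],[[15.5,-43.2,0],-0.144],[[15.5,-43.2,0],-0.144],[[15.5,-43.2,0],-0.144],[[15.5,-43.2,0],-0.144],[[15.5,-43.2,0],-0.144],[[15.5,-43.2,0],-0.144],[[15.5,-43.2,0],-0.144]]'
python3 - <<'E'
from h import *
for cam,c,w in(("top",(350,216),28),("side",(311,248),32)):
    s=dict(np.load(cam+"0.npz"));P=cloud(s);m=win(P,s["depth"],c,w);p=P[m];h=cv2.cvtColor(s["img"],cv2.COLOR_BGR2HSV)[m]
    q=p[(abs(h[:,0]-23.)<7)&(h[:,1]>120)&(np.hypot(p[:,0]-514,p[:,1]+279)<75)]
    rim=q[q[:,2]>65];cc=circ(rim);r=np.hypot(*(q[:,:2]-cc[:2]).T)
    pp=q[(r<42)&(q[:,2]>50)&(q[:,2]<64)];w_,V=np.linalg.eigh(np.cov(pp[:,:2].T))
    print(cam,cc,len(pp),pp.mean(0),np.degrees(np.arctan2(V[1,1],V[0,1])),np.sqrt(w_))
E
```

```text
time: 0.9
ee_pos: [358.1, 150.3, 205.2]
eef_rot: [[0.026, 1.0, 0.0], [1.0, -0.026, -0.0], [-0.0, 0.0, -1.0]]
ft_force: [0.7, 0.2, 0.5]
finger_gap: 51.7
grip_force: 0.0
time: 1.7
ee_pos: [482.2, -195.3, 204.9]
eef_rot: [[0.924, 0.381, -0.001], [0.381, -0.924, 0.001], [-0.0, -0.001, -1.0]]
ft_force: [0.6, 0.0, 1.0]
finger_gap: 51.9
grip_force: 0.0
top [ 515.  -277.7  123.6  514.5 -277.8  118.1] 83 [ 514.29421515 -277.51705927   56.11662874] -174.3496725736988 [ 3.41049073 23.40511116]
side [ 513.5 -279.8  125.6  513.2 -281.1  118. ] 130 [ 512.36137843 -281.51382471   55.2011864 ] -175.95039085838172 [ 3.37619788 23.86195037]
```

```bash
python3 -m creep '[[[16,-42,0],-0.144],[[16,-42,-20],-0.144],[[0,0,-45],-0.016],[[0,0,-45],0],[[0,0,-15],0],[[0,0,0],0]]'
python3 - <<'E'
from station import *
import cv2
a=snapshot("side")["img"][170:320,210:410];b=snapshot("top")["img"][150:280,290:430]
cv2.imwrite("pics/a1.png",cv2.resize(a,None,fx=4,fy=4)); 
E
```

```text
time: 2.3
ee_pos: [512.1, -276.1, 77.0]
eef_rot: [[0.996, 0.094, -0.006], [0.094, -0.996, 0.004], [-0.006, -0.005, -1.0]]
ft_force: [-0.9, 0.1, 0.2]
finger_gap: 51.7
grip_force: 0.0
```

View pics/a1.png

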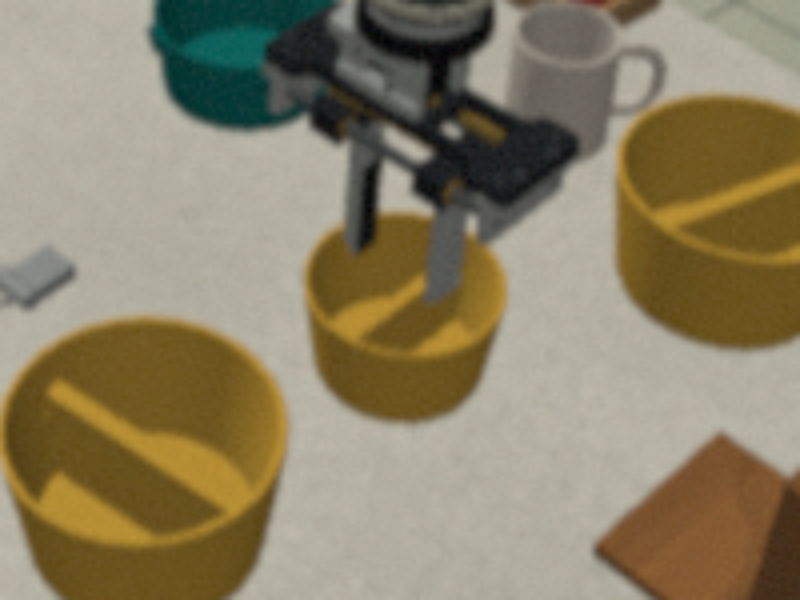

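The picture shows the open fingers straddling the small insert's partition, with tips near (360,250) and (440,300) in the crop. I'll settle, then descend.

```bash
python3 -m creep '[[[0,0,0],0],[[0,0,0],0]]'; python3 -m creep '[[[0,0,-17],0],[[0,0,-17],0],[[0,0,-17],0],[[0,0,0],0],[[0,0,0],0]]'
```

```text
time: 2.6
ee_pos: [515.7, -278.3, 83.6]
eef_rot: [[0.996, 0.094, 0.004], [0.094, -0.996, -0.003], [0.004, 0.004, -1.0]]
ft_force: [-0.0, -0.5, 0.1]
finger_gap: 51.5
grip_force: 0.0
time: 3.1
ee_pos: [514.7, -277.8, 30.7]
eef_rot: [[0.996, 0.094, 0.001], [0.094, -0.996, -0.001], [0.001, 0.001, -1.0]]
ft_force: [0.3, -0.1, 0.7]
finger_gap: 51.7
grip_force: 0.0
```

```bash
python3 -m creep '[[[0,-1.2,-5],0],[[0,0,0],0]]'; python3 -m creep '[[[0,0,0],0],[[0,0,0],0],[[0,0,0],0],[[0,0,0],0],[[0,0,0],0],[[0,0,0],0]]' 1 25;  python3 -m creep '[[[0,0,5],0],[[0,0,15],0],[[0,0,25],0],[[0,0,25],0],[[0,0,15],0],[[0,0,5],0],[[0,0,0],0],[[0,0,0],0]]'
```

```text
time: 3.3
ee_pos: [514.6, -279.1, 25.2]
eef_rot: [[0.996, 0.094, 0.001], [0.094, -0.996, -0.001], [0.001, 0.001, -1.0]]
ft_force: [0.0, -0.0, 0.5]
finger_gap: 51.6
grip_force: 0.0
time: 3.9
ee_pos: [514.2, -278.8, 24.5]
eef_rot: [[0.996, 0.094, 0.0], [0.094, -0.996, -0.0], [0.0, 0.0, -1.0]]
ft_force: [0.5, 0.7, 0.2]
finger_gap: 9.9
grip_force: 25.0
time: 4.7
ee_pos: [513.5, -278.3, 113.2]
eef_rot: [[0.996, 0.094, -0.002], [0.094, -0.996, 0.001], [-0.002, -0.001, -1.0]]
ft_force: [0.3, -0.6, -2.3]
finger_gap: 10.0
grip_force: 25.0
```

```bash
python3 -m creep '[[[6,15,0],0],[[12,31,0],0],[[18,47,0],0],[[18,47,0],0],[[18,47,0],0],[[18,47,0],0],[[10,26,0],0],[[5,14,0],0]]'; python3 -m creep '[[[0,0,0],0],[[0,0,0],0],[[0,0,0],0],[[0,0,0],0]]'
cat > m.py <<'E'
from station import *
from h import *
C=(618,-4)
def see(cam):
    s=snapshot(cam);np.savez("last_%s.npz"%cam,**s);P=cloud(s);h=cv2.cvtColor(s["img"],cv2.COLOR_BGR2HSV)
    near=(s["depth"]>0)&(np.hypot(P[...,0]-C[0],P[...,1]-C[1])<90)
    return s,P,h,near
def yel(h): return (abs(h[...,0]-23.)<7)&(h[...,1]>120)
def teal(h): return (abs(h[...,0]-88.)<12)&(h[...,1]>100)
def fitc(p,r,c0):
    from scipy.optimize import least_squares
    return least_squares(lambda c:np.hypot(p[:,0]-c[0],p[:,1]-c[1])-r,c0,loss="soft_l1",f_scale=1.5).x.round(1)
E
python3 - <<'E'
from m import *
for cam in("top","side"):
    s,P,h,near=see(cam); p=P[near&yel(h)];zt=np.percentile(p[:,2],98);rim=p[p[:,2]>zt-6]
    print(cam,"ins",len(rim),zt,circ(rim),fitc(rim,60.5,C)); b=P[near&teal(h)];b=b[(b[:,2]>58)&(b[:,2]<75)]
    print("box",len(b),circ(b) if len(b)>5 else 0)
    cv2.imwrite(f"pics/b_{cam}.png",cv2.resize(s["img"][90:290,170:370],None,fx=3,fy=3))
E
```

```text
time: 5.5
ee_pos: [618.5, -1.9, 113.0]
eef_rot: [[0.995, 0.098, -0.002], [0.098, -0.995, 0.001], [-0.002, -0.001, -1.0]]
ft_force: [-0.3, -0.2, -1.8]
finger_gap: 9.6
grip_force: 25.0
time: 5.9
ee_pos: [618.4, -7.6, 114.6]
eef_rot: [[0.996, 0.091, -0.0], [0.091, -0.996, -0.0], [-0.0, 0.0, -1.0]]
ft_force: [-0.1, 0.6, -1.1]
finger_gap: 9.7
grip_force: 25.0
top ins 10 232.93022830521485 [600.3   3.5  96.7 614.7   1.8  85.4] [639.2   6.4]
box 28 [612.2  -1.7 136.6 618.3  -2.2 133.4]
side ins 53 242.47126065683295 [603.7 -30.9  80.2 610.5 -25.8  48.8] [647.6  23.3]
box 149 [615.2  -6.4 138.2 616.7  -5.9 132.7]
```

```bash
python3 - <<'E'
from m import *
for cam in("top","side"):
    s=dict(np.load(f"last_{cam}.npz"));P=cloud(s);h=cv2.cvtColor(s["img"],cv2.COLOR_BGR2HSV);near=(s["depth"]>0)&(np.hypot(P[...,0]-618,P[...,1]+4)<90)
    p=P[near&yel(h)];p=p[(p[:,2]>80)&(p[:,2]<172)];zt=np.percentile(p[:,2],95);rim=p[(p[:,2]>zt-8)]
    ro=np.hypot(rim[:,0]-618,rim[:,1]+6);rim=rim[ro>48]
    print(cam,len(p),zt,p[:,2].min(),len(rim),circ(rim),fitc(rim,60,C))
    b=P[near&teal(h)&(P[...,2]>58)&(P[...,2]<74)];print("box",fitc(b,68,C))
    low=p[p[:,2]<zt-15]; 
    # full 3D fit on cone outside
    from scipy.optimize import least_squares
    out=p[(p[:,2]<150)]
    if cam=="side":
        f=lambda c:np.hypot(out[:,0]-c[0],out[:,1]-c[1])-(53+9*np.clip((out[:,2]-89)/70,0,1))
        r=least_squares(f,C,loss="soft_l1",f_scale=1.5);print("cone",r.x,np.median(abs(r.fun)))
s=read_state();print(s["ee_pos"])
E
```

```text
top 355 160.84561865874787 84.5820829256574 47 [612.4  -7.3 119.2 618.8  -7.  118.8] [619.6  -7. ]
box [621.9  -2.3]
side 1106 159.3438209222378 92.62203663023843 200 [616.3  -9.  125.4 617.   -9.5 117.8] [618.   -9.2]
box [617.8  -4.5]
cone [618.5916711   -8.49862244] 2.033948211007914
[618.51814628  -7.26602968 114.65392353]
```

View pics/b_side.png

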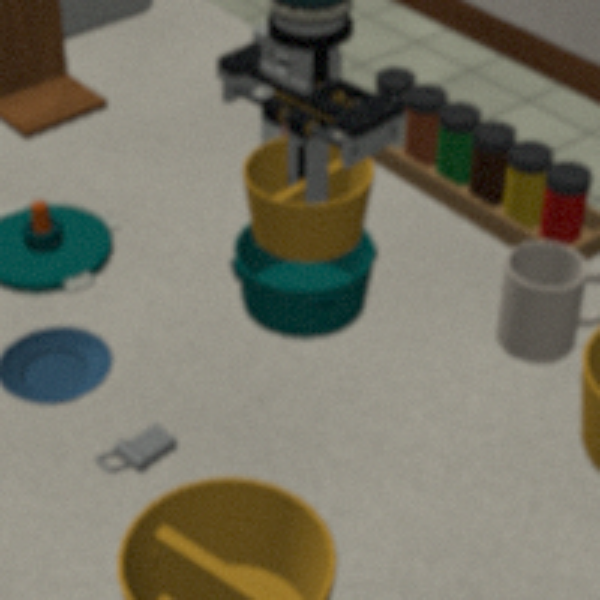

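The side view shows the insert hanging above the box, about 4 mm off in y. I'll correct that and lower it.

```bash
python3 -m creep '[[[0,2,0],0],[[0,2,-5],0],[[0,0,-12],0],[[0,0,-12],0],[[0,0,-10],0],[[0,0,-10],0],[[0,0,-8],0],[[0,0,0],0]]';python3 -m creep '[[[0,0,-6],0],[[0,0,-6],0],[[0,0,-5],0],[[0,0,-3],0],[[0,0,-2],0],[[0,0,0],0],[[0,0,0],0]]'
```

```text
time: 6.8
ee_pos: [617.5, -1.8, 55.4]
eef_rot: [[0.996, 0.094, -0.004], [0.094, -0.996, 0.0], [-0.004, -0.001, -1.0]]
ft_force: [-0.7, -0.2, -1.7]
finger_gap: 9.8
grip_force: 25.0
time: 7.5
ee_pos: [618.9, -2.0, 35.7]
eef_rot: [[0.996, 0.094, 0.0], [0.094, -0.996, -0.0], [0.0, 0.0, -1.0]]
ft_force: [-0.1, -0.2, -1.8]
finger_gap: 9.6
grip_force: 25.0
```

```bash
python3 -m creep '[[[0,0,-2],0],[[0,0,-2],0],[[0,0,0],0],[[0,0,-1],0],[[0,0,0],0],[[0,0,0],0]]';python3 -m creep '[[[0,0,-1],0],[[0,0,0],0],[[0,0,0],0]]'
```

```text
time: 8.1
ee_pos: [618.7, -1.9, 30.5]
eef_rot: [[0.996, 0.094, 0.0], [0.094, -0.996, -0.0], [-0.0, 0.0, -1.0]]
ft_force: [-0.2, -0.5, -2.3]
finger_gap: 9.8
grip_force: 25.0
time: 8.4
ee_pos: [618.8, -1.9, 29.6]
eef_rot: [[0.996, 0.094, 0.0], [0.094, -0.996, -0.0], [0.0, 0.0, -1.0]]
ft_force: [0.4, -0.5, -1.2]
finger_gap: 9.7
grip_force: 25.0
```

```bash
python3 -m creep '[[[0,0,-0.7],0],[[0,0,0],0],[[0,0,0],0]]'; python3 -m creep '[[[0,0,0],0],[[0,0,0],0],[[0,0,0],0],[[0,0,0],0],[[0,0,0],0]]' 0.45;python3 -m creep '[[[0,0,15],0],[[0,0,30],0],[[0,0,45],0],[[0,0,45],0],[[0,0,20],0],[[-10,20,10],0],[[-20,40,0],0],[[-10,30,0],0]]'
python3 - <<'E'
from m import *
print(read_state()["ee_pos"])
for cam in("top","side"):
    s,P,h,near=see(cam); near&=(P[...,2]<100)
    p=P[near&yel(h)];zt=np.percentile(p[:,2],95);rim=p[(p[:,2]>zt-5)]
    b=P[near&teal(h)];b=b[(b[:,2]>55)&(b[:,2]<73)]
    print(cam,len(rim),zt,circ(rim),fitc(rim,60,C),"box",fitc(b,69,C),len(b))
    q=P[near&yel(h)];q=q[(np.hypot(q[:,0]-618,q[:,1]+4)<40)&(q[:,2]>52)]; print(" part",len(q),q.mean(0).round(1))
    cv2.imwrite(f"pics/c_{cam}.png",cv2.resize(s["img"][90:290,170:370],None,fx=3,fy=3))
E
```

```text
time: 8.7
ee_pos: [618.8, -2.0, 29.5]
eef_rot: [[0.996, 0.094, 0.0], [0.094, -0.996, -0.0], [0.0, 0.0, -1.0]]
ft_force: [-1.6, -0.0, 3.4]
finger_gap: 9.9
grip_force: 25.0
time: 9.2
ee_pos: [618.7, -2.0, 28.7]
eef_rot: [[0.996, 0.094, -0.0], [0.094, -0.996, -0.0], [-0.0, 0.0, -1.0]]
ft_force: [0.2, 0.0, -0.4]
finger_gap: 46.5
grip_force: 0.0
time: 10.0
ee_pos: [578.2, 89.3, 196.3]
eef_rot: [[0.996, 0.093, 0.003], [0.093, -0.996, 0.001], [0.003, -0.001, -1.0]]
ft_force: [0.2, -0.4, -0.5]
finger_gap: 51.9
grip_force: 0.0
[578.2374815   89.33600374 196.3136771 ]
top 92 75.35784779295219 [619.2  -1.2 123.8 619.   -0.9 118.6] [ 6.191e+02 -4.000e-01] box [ 6.192e+02 -3.000e-01] 107
 part 66 [618.7  -1.3  62. ]
side 182 74.33837058274052 [617.2  -3.8 126.5 617.4  -4.3 117.9] [617.6  -4.4] box [618.7  -3.6] 159
 part 94 [618.3  -5.   58.9]
```

View pics/c_side.png

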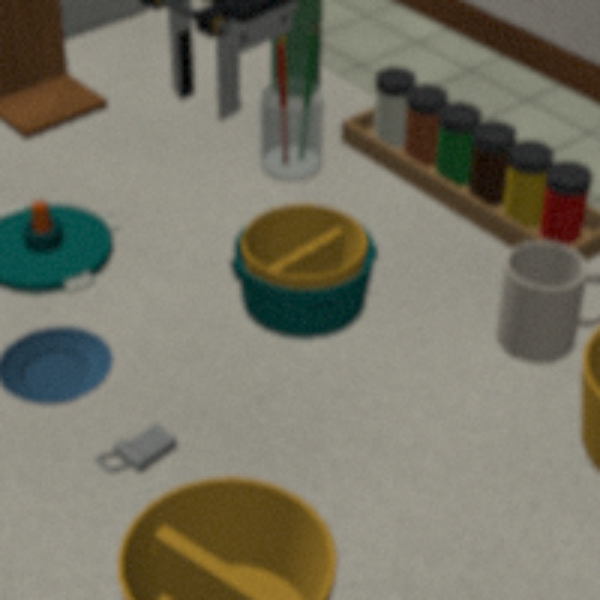

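The insert is nested: its rim is at (305,245) in the crop, height 75 mm, about 1 mm off centre. Next is the knob.

```bash
python3 -m creep '[[[-15,17,0],0],[[-35,38,0],0],[[-35,38,0],0],[[-25,27,0],0],[[-10,12,-10],0],[[-5,5,-30],0],[[0,0,-30],0],[[0,0,-20],0]]'; python3 -m creep '[[[0,0,0],0],[[0,0,0],0],[[0,0,0],0],[[0,0,0],0]]'
python3 - <<'E'
from m import *
import m
for cam in("side","top"):
    s=snapshot(cam);P=cloud(s);h=cv2.cvtColor(s["img"],cv2.COLOR_BGR2HSV);near=(s["depth"]>0)&(np.hypot(P[...,0]-453,P[...,1]-226)<82)&(P[...,2]<80)
    d=P[near&teal(h)&(P[...,2]>10)&(P[...,2]<23)];c=P[near&teal(h)&(P[...,2]>30)];c=c[np.hypot(c[:,0]-453,c[:,1]-226)<30]
    k=P[near&((h[...,0]<14)|(h[...,0]>174))&(h[...,1]>110)&(P[...,2]>38)];k=k[np.hypot(k[:,0]-453,k[:,1]-226)<25]
    print(cam,circ(d)[:3],"collar",len(c),circ(c) if len(c)>5 else 0,"knob",len(k),circ(k)[:3] if len(k) else 0,k[:,2].max() if len(k) else 0)
E
```

```text
time: 10.9
ee_pos: [455.6, 221.6, 101.5]
eef_rot: [[0.996, 0.093, -0.002], [0.093, -0.996, -0.002], [-0.002, 0.002, -1.0]]
ft_force: [0.1, 0.4, 0.1]
finger_gap: 51.9
grip_force: 0.0
time: 11.3
ee_pos: [457.3, 222.7, 105.6]
eef_rot: [[0.996, 0.093, 0.003], [0.093, -0.996, 0.001], [0.003, -0.001, -1.0]]
ft_force: [0.5, 0.2, -0.1]
finger_gap: 51.7
grip_force: 0.0
side [451.8 223.6 144. ] collar 64 [452.2 224.3  43.6 452.1 223.6  36.2] knob 46 [453.9 224.8  21.6] 66.3807335327841
top [454.4 227.4 142.3] collar 9 [446.3 242.6  15.4 446.8 242.1  10.1] knob 0 0 0
```

```bash
python3 -m creep '[[[-3.5,3,-5],0],[[0,0,-14],0],[[0,0,-14],0],[[0,0,-8],0],[[0,0,0],0],[[0,0,0],0],[[0,0,0],0]]'
```

```text
time: 12.1
ee_pos: [452.9, 225.7, 63.3]
eef_rot: [[0.996, 0.094, 0.001], [0.094, -0.996, 0.0], [0.001, -0.0, -1.0]]
ft_force: [-0.1, 0.1, 0.2]
finger_gap: 51.4
grip_force: 0.0
```

```bash
python3 - <<'E'
from m import *
s=snapshot("side");cv2.imwrite("pics/d1.png",cv2.resize(s["img"][120:210,120:250],None,fx=6,fy=6));print(read_state()["ee_pos"])
E
```

```text
[452.99531078 225.75307922  63.44768646]
```

View pics/d1.png

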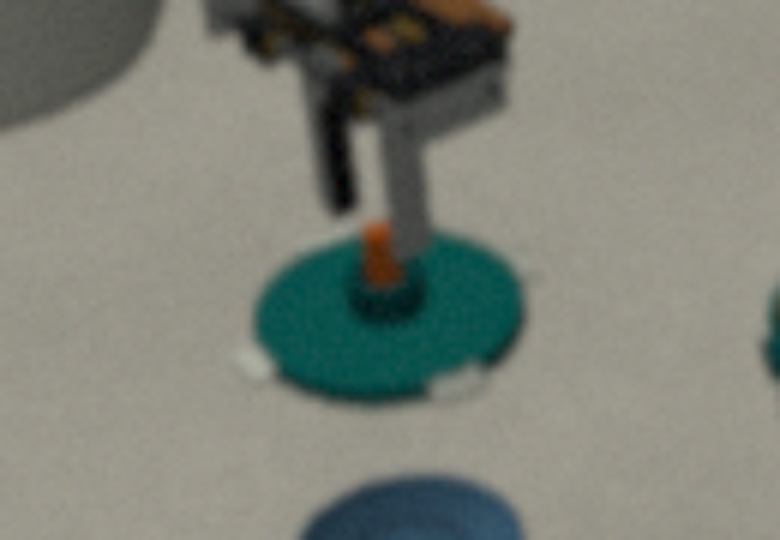

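The fingers straddle the knob at (380,255). I'll lower 20 mm, grip and lift.

```bash
python3 -m creep '[[[0,0,-10],0],[[0,0,-7],0],[[0,0,-3],0],[[0,0,0],0],[[0,0,0],0]]'; python3 -m creep '[[[0,0,0],0],[[0,0,0],0],[[0,0,0],0],[[0,0,0],0],[[0,0,0],0],[[0,0,0],0]]' 1 30; python3 -m creep '[[[0,0,3],0],[[0,0,8],0],[[0,0,15],0],[[0,0,20],0],[[0,0,25],0],[[0,0,22],0],[[0,0,12],0],[[0,0,3],0]]'
```

```text
time: 12.65
ee_pos: [452.4, 225.6, 42.7]
eef_rot: [[0.996, 0.094, -0.0], [0.094, -0.996, -0.0], [-0.0, 0.0, -1.0]]
ft_force: [-0.2, 0.4, 0.1]
finger_gap: 51.7
grip_force: 0.0
time: 13.25
ee_pos: [452.5, 225.8, 42.9]
eef_rot: [[0.996, 0.094, 0.0], [0.094, -0.996, 0.0], [0.0, -0.0, -1.0]]
ft_force: [-0.3, 0.2, 0.2]
finger_gap: 17.5
grip_force: 30.0
time: 14.05
ee_pos: [453.4, 225.9, 152.7]
eef_rot: [[0.996, 0.094, 0.003], [0.094, -0.996, 0.001], [0.003, -0.001, -1.0]]
ft_force: [-0.5, -0.7, -2.9]
finger_gap: 17.3
grip_force: 30.0
```

```bash
python3 -m creep '[[[5,-7,0],0],[[10,-14,0],0],[[15,-21,0],0],[[19,-26,0],0],[[19,-26,0],0],[[19,-26,0],0],[[19,-26,0],0],[[19,-26,0],0]]';python3 -m creep '[[[16,-22,0],0],[[12,-17,0],0],[[8,-11,0],0],[[4,-5,0],0],[[0,-1,0],0],[[0,0,0],0],[[0,0,0],0],[[0,0,0],0]]'
python3 - <<'E'
from m import *
print(read_state()["ee_pos"],read_state()["ft_force"])
for cam in("top","side"):
    s,P,h,near=see(cam);d=P[near&teal(h)&(P[...,2]>107)&(P[...,2]<133)]
    print(cam,len(d),circ(d),fitc(d[np.hypot(d[:,0]-619,d[:,1]+2)>60],69,C))
    if len(d)>20:
        dd=d[(d[:,2]>118)]; A=np.c_[dd[:,:2]-[618,-3],np.ones(len(dd))];print(" plane",np.linalg.lstsq(A,dd[:,2],rcond=None)[0].round(3))
    b=P[near&teal(h)&(P[...,2]>50)&(P[...,2]<73)];y=P[near&yel(h)&(P[...,2]>68)&(P[...,2]<84)];print(" box",len(b),"ins",len(y),circ(y) if len(y)>5 else 0)
s=dict(np.load("last_side.npz"));cv2.imwrite("pics/e.png",cv2.resize(s["img"][90:240,190:350],None,fx=4,fy=4))
E
```

```text
time: 14.85
ee_pos: [577.2, 51.8, 148.5]
eef_rot: [[0.996, 0.093, -0.004], [0.093, -0.996, -0.0], [-0.004, -0.0, -1.0]]
ft_force: [-0.3, -1.2, -2.5]
finger_gap: 17.5
grip_force: 30.0
time: 15.65
ee_pos: [617.2, -1.5, 151.1]
eef_rot: [[0.995, 0.095, 0.0], [0.095, -0.995, 0.0], [0.0, -0.0, -1.0]]
ft_force: [0.7, 0.4, -2.0]
finger_gap: 17.7
grip_force: 30.0
[617.18575062  -1.52076432 151.1390242 ] [ 0.65073354  0.40572248 -2.03275802]
top 484 [ 6.176e+02 -1.000e-01  1.426e+02  6.197e+02  6.000e-01  1.000e+02] [624.8  -0.9]
 plane [7.00000e-03 3.00000e-03 1.26176e+02]
 box 13 ins 0 0
side 913 [618.   -6.1 145.4 614.8  -6.1 103.3] [618.1  -2.4]
 plane [2.00000e-03 4.00000e-03 1.24816e+02]
 box 211 ins 114 [610.5 -10.7 119.7 617.6  -4.1 118.6]
```

View pics/e.png

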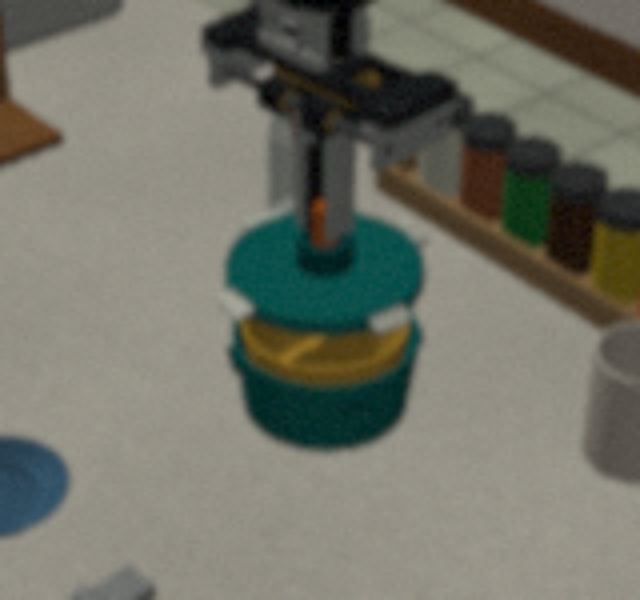

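The pair hangs level above the insert, with the disc at (325,270). A correction of about (1.2, -0.6) mm is needed. Lowering.

```bash
python3 -m creep '[[[1.2,-0.6,-2],0],[[0,0,-6],0],[[0,0,-8],0],[[0,0,-7],0],[[0,0,-4],0],[[0,0,0],0],[[0,0,0],0],[[0,0,0],0]]';python3 -m creep '[[[0,0,-2],0],[[0,0,-2],0],[[0,0,-2],0],[[0,0,-2],0],[[0,0,-2],0],[[0,0,0],0],[[0,0,0],0],[[0,0,0],0]]'
```

```text
time: 16.55
ee_pos: [618.9, -3.1, 124.3]
eef_rot: [[0.996, 0.094, 0.001], [0.094, -0.996, -0.0], [0.001, 0.0, -1.0]]
ft_force: [0.6, 0.0, -2.7]
finger_gap: 17.3
grip_force: 30.0
time: 17.35
ee_pos: [618.8, -3.0, 113.9]
eef_rot: [[0.996, 0.094, 0.0], [0.094, -0.996, -0.0], [0.0, 0.0, -1.0]]
ft_force: [-0.6, 0.7, -3.1]
finger_gap: 17.4
grip_force: 30.0
```

```bash
python3 -m creep '[[[0,0.7,-1],0],[[0,0,-1],0],[[0,0,-1],0],[[0,0,-1],0],[[0,0,0],0],[[0,0,0],0]]';python3 -m creep '[[[0,0,-0.7],0],[[0,0,0],0],[[0,0,0],0]]'
```

```text
time: 17.95
ee_pos: [618.6, -2.3, 109.8]
eef_rot: [[0.996, 0.094, -0.0], [0.094, -0.996, -0.0], [-0.0, 0.0, -1.0]]
ft_force: [-1.3, 0.8, -2.7]
finger_gap: 17.0
grip_force: 30.0
time: 18.25
ee_pos: [618.8, -2.3, 109.5]
eef_rot: [[0.996, 0.094, 0.0], [0.094, -0.996, -0.0], [0.0, 0.0, -1.0]]
ft_force: [-0.2, 0.2, -0.2]
finger_gap: 17.3
grip_force: 30.0
```

```bash
python3 -m creep '[[[0,0,-0.6],0],[[0,0,0],0],[[0,0,0],0]]'; python3 -m creep '[[[0,0,0],0],[[0,0,0],0],[[0,0,0],0],[[0,0,0],0],[[0,0,0],0],[[0,0,0],0],[[0,0,0],0]]' 0.25
python3 - <<'E'
from m import *
for cam in("top","side"):
    s,P,h,near=see(cam);near&=(P[...,2]<140);d=P[near&teal(h)&(P[...,2]>73)&(P[...,2]<93)]
    dd=d[abs(d[:,2]-83)<6];A=np.c_[dd[:,:2]-[618,-3],np.ones(len(dd))]
    print(cam,circ(d),"plane",np.linalg.lstsq(A,dd[:,2],rcond=None)[0].round(3))
    c=P[near&teal(h)&(P[...,2]>97)&(P[...,2]<112)];k=P[near&((h[...,0]<14)|(h[...,0]>174))&(h[...,1]>110)&(P[...,2]>105)];k=k[np.hypot(k[:,0]-618,k[:,1]+3)<22]
    print("  collar",len(c),circ(c) if len(c)>5 else 0,"knob",len(k),(circ(k)[:3],k[:,2].max()) if len(k)>4 else 0)
s=dict(np.load("last_side.npz"));cv2.imwrite("pics/f.png",cv2.resize(s["img"][90:240,190:350],None,fx=4,fy=4))
E
```

```text
time: 18.55
ee_pos: [618.8, -2.3, 109.5]
eef_rot: [[0.996, 0.094, 0.001], [0.094, -0.996, -0.0], [0.001, 0.0, -1.0]]
ft_force: [-1.6, 1.9, 4.2]
finger_gap: 17.2
grip_force: 30.0
time: 19.25
ee_pos: [618.7, -2.3, 108.5]
eef_rot: [[0.996, 0.094, 0.0], [0.094, -0.996, -0.0], [0.0, 0.0, -1.0]]
ft_force: [-0.1, -0.6, 0.0]
finger_gap: 68.7
grip_force: 0.0
top [616.7  -1.2 140.1 614.1  -0.7  88.6] plane [ 1.1000e-02 -2.0000e-03  8.4457e+01]
  collar 43 [616.7   6.2  55.4 619.6   1.   36.6] knob 15 (array([ 6.196e+02, -5.000e-01,  1.670e+01]), np.float64(132.88267866829267))
side [617.6  -4.  144.2 615.6  -7.  103.5] plane [3.0000e-03 4.0000e-03 8.3073e+01]
  collar 70 [615.6  -3.7  75.2 617.9  -0.7  41.7] knob 51 (array([618.5,  -5.2,  19.4]), np.float64(132.13923354500068))
```

View pics/f.png

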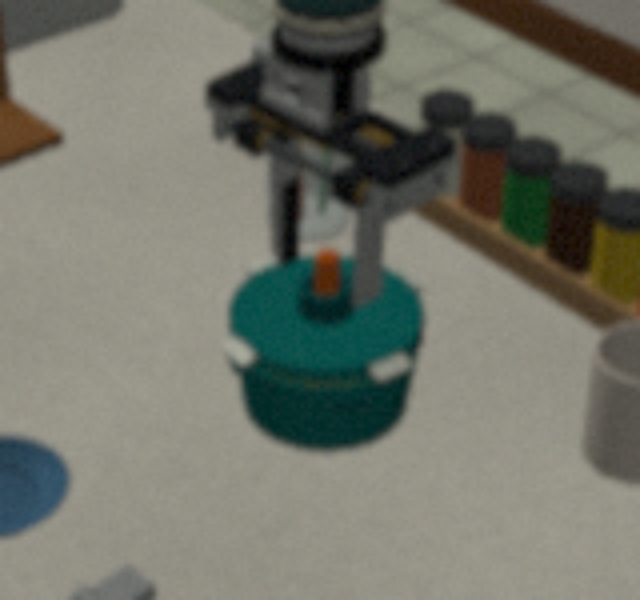

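The lid pair is seated, with the disc top at the expected 83 mm and the knob released. Next I'll descend around the collar and grip it.

```bash
python3 -m creep '[[[0,0,-4],0],[[0,0,-6],0],[[0,0,-6],0],[[0,0,-4],0],[[0,0,-2],0],[[0,0,0],0],[[0,0,0],0],[[0,0,0],0]]'; python3 -m creep '[[[0,0,-0.7],0],[[0,0,0],0],[[0,0,0],0],[[0,0,0],0],[[0,0,0],0],[[0,0,0],0],[[0,0,0],0]]' 1 15
```

```text
time: 20.15
ee_pos: [618.9, -2.3, 86.9]
eef_rot: [[0.996, 0.094, 0.001], [0.094, -0.996, -0.0], [0.001, 0.0, -1.0]]
ft_force: [0.4, -1.0, 0.4]
finger_gap: 70.5
grip_force: 0.0
time: 20.85
ee_pos: [618.7, -2.3, 85.8]
eef_rot: [[0.996, 0.094, 0.0], [0.094, -0.996, -0.0], [0.0, 0.0, -1.0]]
ft_force: [-1.0, 0.1, -0.0]
finger_gap: 41.8
grip_force: 15.0
```

```bash
python3 -m creep '[[[0,0,0],0],[[0,0,0],0],[[0,0,1],0],[[0,0,2],0],[[0,0,3],0],[[0,0,3],0],[[0,0,4],0],[[0,0,4],0]]' - 25; python3 - <<'E'
from m import *
s,P,h,near=see("side");near&=(P[...,2]<150);d=P[near&teal(h)&(P[...,2]>90)&(P[...,2]<110)&(np.hypot(P[...,0]-618,P[...,1]+3)>30)]
A=np.c_[d[:,:2]-[618,-3],np.ones(len(d))];print(circ(d),"plane",np.linalg.lstsq(A,d[:,2],rcond=None)[0].round(3))
k=P[near&((h[...,0]<14)|(h[...,0]>174))&(h[...,1]>110)&(P[...,2]>105)];k=k[np.hypot(k[:,0]-618,k[:,1]+3)<22];print(len(k),k[:,2].max(),circ(k)[:3])
E
```

```text
time: 21.65
ee_pos: [618.7, -2.3, 103.3]
eef_rot: [[0.996, 0.094, 0.0], [0.094, -0.996, -0.0], [0.0, 0.0, -1.0]]
ft_force: [0.0, -0.1, 0.1]
finger_gap: 41.6
grip_force: 25.0
[617.3  -4.9 145.8 617.2  -6.  109.9] plane [5.00000e-03 7.00000e-03 1.00462e+02]
33 132.4051699510262 [6.171e+02 1.000e-01 2.620e+01]
```

The outer lid is up 17 mm and level, while the knob top stays at 132 mm, so the inner lid hasn't moved. I'll keep lifting.

```bash
python3 -m creep '[[[0,0,4],0],[[0,0,5],0],[[0,0,6],0],[[0,0,7],0],[[0,0,8],0],[[0,0,8],0],[[0,0,8],0],[[0,0,8],0]]'; python3 -m creep '[[[0,0,8],0],[[0,0,8],0],[[0,0,8],0],[[0,0,8],0],[[0,0,8],0],[[0,0,7],0],[[0,0,6],0],[[0,0,3],0]]'; python3 -m creep '[[[0,0,0],0],[[0,0,0],0],[[0,0,0],0],[[0,0,0],0],[[0,0,0],0],[[0,0,0],0],[[0,0,0],0],[[0,0,0],0]]'; python3 - <<'E'
from m import *
s,P,h,near=see("side");d=P[near&teal(h)&(P[...,2]>175)&(P[...,2]<225)&(np.hypot(P[...,0]-618,P[...,1]+3)>30)]
A=np.c_[d[:,:2]-[618,-3],np.ones(len(d))];print(circ(d),"plane",np.linalg.lstsq(A,d[:,2],rcond=None)[0].round(3))
cv2.imwrite("pics/g.png",cv2.resize(s["img"][60:240,180:360],None,fx=3,fy=3))
E
```

```text
time: 22.5
ee_pos: [618.8, -2.3, 157.7]
eef_rot: [[0.996, 0.094, 0.0], [0.094, -0.996, -0.0], [0.0, 0.0, -1.0]]
ft_force: [1.0, -0.3, -1.6]
finger_gap: 41.5
grip_force: 25.0
time: 23.3
ee_pos: [618.9, -2.3, 213.7]
eef_rot: [[0.996, 0.094, 0.001], [0.094, -0.996, -0.0], [0.001, 0.0, -1.0]]
ft_force: [0.6, 0.1, -0.4]
finger_gap: 41.9
grip_force: 25.0
time: 24.1
ee_pos: [618.7, -2.3, 212.8]
eef_rot: [[0.996, 0.094, 0.0], [0.094, -0.996, -0.0], [0.0, 0.0, -1.0]]
ft_force: [-0.3, -0.0, -0.2]
finger_gap: 42.0
grip_force: 25.0
[617.   -3.1 146.7 617.2  -5.9 110.5] plane [9.00000e-03 8.00000e-03 2.09979e+02]
```

View pics/g.png

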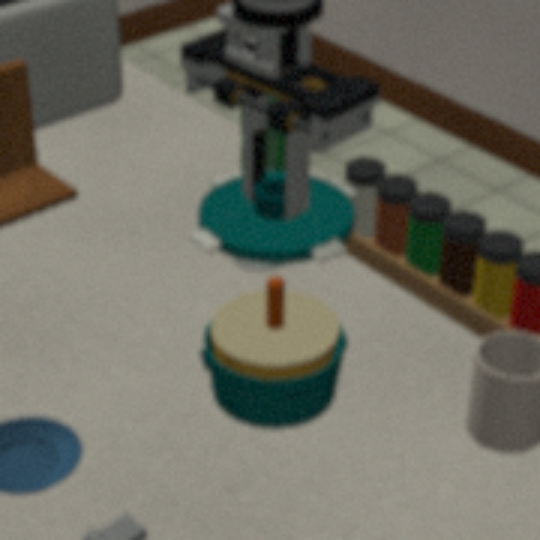

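The outer lid is held level at (278,215) with about 127 mm of free space below it. The cream inner lid is seated flat at (275,330).

```bash
python3 -c "
from station import *
print(close_job())"
```

```text
the job is handed in; nothing more can be done
None
```

The job is handed in: the insert is nested in the box, the inner lid is seated on it, and the gripper holds the outer lid level about 127 mm above it; the judge returned no verdict.

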